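Release the child-safe drawer of the tablet box

ROBOT

A 6-joint arm with a two-finger parallel gripper is mounted at the origin on a cart in front of the work surface, level with it; the furniture and walls round the work are solid. World frame = base frame: x ahead of the robot, y to its left, z up, the work surface at z = 0. Lengths are in m, angles in rad, forces in N, time in s.
With the tool pointing down it reaches from about 0.35 to 1 m from the base axis. Payload 7.1 kg.
Tool frame: the origin (TCP) lies on the front face of the gripper's body, between the roots of the fingers; the fingertips stand 73 mm ahead of it and the grasp point (between the pads) lies 54 mm ahead of it; z points along the fingers, y is the direction in which the jaws open and shut (so a half turn about z gives the same grasp; the last joint's range is limited). The gripper opens to 85 mm and grips with 20 to 120 N. Pads are 22 mm wide; open, the fingers measure 114 mm over their backs; the gripper's body (76 mm by 85 mm) begins 54 mm behind the grasp point. The pads swing forward as they close: fully open they stand 13 mm farther back than shut.
Start: joints at [-1.229, 0.423, 1.63, -0, 1.089, -0.019], TCP at [0.221, -0.585, 0.304] pointing down, gripper open.
Joint ranges: [-3, 3], [-0.9, 2.11], [0.09, 2.58], [-1.31, 4.45], [0.11, 2.69], [-2.54, 2.54]. Speed limits (rad/s): [2.39, 2.39, 3.01, 3.14, 3.14, 3.14].

INTERFACE

Orientations are given as a 3x3 rotation matrix whose columns are the frame's x, y, z axes.
In Python, from workcell import manip gives the robot as it stands.
- The arm moves only by the tool jog_arm, never from a script. Its argument "steps" is a list of rows, each a list of 7 numbers: the finger opening in m, from 0 to 0.0854, then the shift along the tool's x, y, z in m, then the turn, a rotation vector about the tool's x, y, z in degrees. A call has 1 to 10 rows; each row shifts and turns the commanded pose from where the row before left it, along the tool's axes as they then stand; what a row does not reach is not made up. A row lasts 1/12 s, in which the tool goes at most 41.7 mm and 7.16 degrees, less where a joint would pass 70% of its speed; a pose out of reach is approached as far as the arm can. A call is refused whole if a number of a shift passes 0.0417 or a number of a turn 7.16, either way. A call with a gripper value outside its range is refused whole. The fingers move at their own pace and stop on an object; "grip_force" is the grip in N (left out, the last holds). Time passes only in rows, so rows that do not move let the fingers close. It gives the time, the measured TCP pose, the force and the opening at its end, in the units of the state.
- manip.observe(): the state, without advancing time (a new reading comes with each control period).
- manip.camera(name): name is "scene" or "top" or "wrist"; returns the picture (480x640x3 uint8, red, green, blue); there is no depth.
- manip.calibration(name): a dict with "fx", "fy", "cx", "cy" (pixels), "k1" (the pictures are not rectified: a ray, as slopes to the right and down, at radius r is drawn at 1 + k1 r^2 times it, then the intrinsics apply), "world_from_camera" (4x4, takes a point from camera to world coordinates). Camera axes: x right, y down, z forward; pixel columns grow to the right and rows downward; lengths in m; the calibration is good to about 2 mm. A picture is of the moment at which its call begins: read the wrist's pose just before it. calibration takes no time and is no camera call; for the wrist camera it gives the pose at the moment of the call.
- manip.hand_in(): hands the job in, once; it reports no verdict.
The state is a dict: "time": time; "q": joint angles; "joint_vel": joint speeds; "effort": joint torques, N m; "ee_pos": TCP position; "tool_rot": TCP orientation; "wrist_force": force on the tool from outside, world axes, zero at the start; "wrist_torque": the same for the moment, N m; "grip_width": opening from 0.0 (shut) to 1.0 (fully open).
Only numpy, scipy, OpenCV 4.12 (cv2) and the standard library are available. Lean on these libraries where they do the work, as an engineer would, in place of code of your own. Each camera call takes 0.05 s, during which the arm holds its last target.

TASK

Take the release rod out of its stand, push its tip gently through the slot on top of the wooden tablet box and feel along inside for the hidden latch tab; press the tab until the drawer springs open, without pressing hard on anything in there. Then put the rod back in its stand, fully home and upright. Leave the other things on the counter where they are, and do not force the drawer by hand.

Things in the scene. Friction and masses are not known exactly. Their poses are not given: they have to be found in the camera images.
- box: Pale wooden box, 130 deep (x) x 120 wide (y) x 90 mm high, fixed to the counter, with a darker drawer front (118 x 38 mm, 10 mm thick, small steel stud) on its -x side. Origin: centre of the underside; z up, -x is the way the drawer opens. The drawer front reaches to x = -75 mm, its stud to -78. More than 25 N on the box or anything in it does damage.
- slot (a point): Centre of the slot in the box's top, at the top face (90 mm above the counter, 20 mm behind the box's centre). Axes are the box's. The slot is 9 mm wide along x, 59 mm long along y, straight down through the 10 mm top board, mouth bevelled 2 mm. Inside, a rigid level ledge runs below the whole slot, 20 to 42 mm below the top face (unmeasured, differs each time).
- tab_zone (a point): Point 23 mm straight below the slot's centre (not the tab itself). The hidden tab, 11 mm long along y, 16 mm wide, has the middle of its top within 20 mm of here along y and 11 mm in z (unmeasured, differs each time), always 8 mm above the ledge. Pressed down it yields to a spring, 3 to 6 N; after about 6 mm it lets the drawer go, after 8 mm, flush with the ledge, it stops dead.
- drawer (a joint): How far the drawer is out, m: 0 latched shut, 0.04 fully out. Once let go, a spring pushes it out by itself within a second and it stays out. It cannot be pulled out while latched.
- rod_grip (a point): Centre of the grip of the release rod: square dark wooden handle, 18 x 18 mm, 60 mm long, sides along the point's x and y (a grasp may be turned by 90 degrees), z up along the rod. The rod is 140 mm long and about 90 g; the grip centre is 110 mm above the tip and 30 mm below the top. It starts upright in the stand, grip centre about 120 mm above the counter.
- rod_tip (a point): Lower end of the rod's steel shank, on its axis; axes as rod_grip. The shank is round, 6 mm across and 70 mm long with a round end; above it is a brass collar 18 mm across and 10 mm long, then the wooden grip.
- stand_hole (a point): Centre of the mouth of the hole in the rod's stand, at the stand's top face, 80 mm above the counter, z up. The stand is a fixed square wooden block 60 x 60 x 80 mm with a 9.5 x 9.5 mm square hole straight down through it, bevelled 3 mm at the mouth. Fully home, the rod's brass collar rests on this face and the rod's tip is 70 mm below it.
- jar: Bystander: small glass jar with pebbles, 72 x 63 x 85 mm; origin at the centre of its underside.
- vase_small: Bystander: small faceted black vase, 36 x 57 mm, 93 mm high; origin at the centre of its underside.
- dish: Bystander: small oval dark dish, 65 x 118 x 17 mm; origin at the centre of its underside.

How it is judged:
On the way:
1. the latch is pressed and lets the drawer go while the rod is in the slot (value of joint drawer above 0.01 m and distance between rod_tip and slot below 0.06 m), for 0.05 s.
At the end, for the whole second after the job is handed in: The drawer is out by more than 30 mm, and the rod stands in its stand, released: tip within 6 mm of the hole's axis and at least 65 mm below the stand's top face, upright within 0.1 rad (value of joint drawer above 0.03 m and horizontal distance between rod_tip and stand_hole below 0.006 m and z of rod_tip in the frame of stand_hole below -0.065 m and angle between rod_tip's own z axis and vertical below 0.1 rad); the robot touches nothing.
It fails at once if the box, or anything in it, is loaded with more than 25 N (contact force between box and anything else above 25 N).
It fails at once if the fingers press on the box or its drawer with more than 10 N (contact force between box and the fingers above 10 N).
It fails at once if the jar is moved by more than 20 mm (distance of jar from where it was at the start of the episode above 0.02 m).
It fails at once if the vase is moved by more than 20 mm (distance of vase_small from where it was at the start of the episode above 0.02 m).
It fails at once if the dish is moved by more than 20 mm (distance of dish from where it was at the start of the episode above 0.02 m).
It also fails if it takes over 72 s, if anything falls off the work surface, if the arm or the gripper's body presses on something with over 40 N, if the wrist force passes 120 N, or if a joint passes its speed limit or range.

## Working session

There is one attempt and no reset: what is moved stays moved. The work goes in short steps, Python scripts to look and compute and a tool call to move; the robot and the scene stay as the last step left them, time stands still between calls to the robot, and variables do not carry over. Pictures are saved under pics/ and viewed, and the job is handed in when it is done.

Besides the shell and the picture viewer there is one more tool, called after ">>>" as name(argument=value, ...), one argument or row to a line, values as JSON. jog_arm: Moves the arm, as the interface text tells. Its arguments: {"type":"object","properties":{"steps":{"type":"array","items":{"type":"array","items":{"type":"number"}}},"grip_force":{"type":"number"}},"required":["steps"]}

```bash
mkdir -p pics; ls; python3 - <<'E'
from workcell import manip
import cv2
print(manip.observe())
for n in ["scene","top","wrist"]:
    c=manip.calibration(n); print(n,c)
    cv2.imwrite(f"pics/a_{n}.png",manip.camera(n)[:,:,::-1])
E
```

```text
pics
{'time': 0.0, 'q': array([-1.22902563e+00,  4.23826737e-01,  1.63070595e+00,  1.52919373e-05,
        1.08858973e+00, -1.90312928e-02]), 'joint_vel': array([ 1.17765283e-03,  3.27403470e-04, -1.24309819e-03,  9.60512074e-04,
        3.19116806e-05,  2.29898927e-04]), 'effort': array([ 1.03085655e-03, -5.57381487e+01, -2.81740862e+01, -1.60673144e-04,
        7.35533744e-03,  3.28178351e-05]), 'ee_pos': array([ 0.22050145, -0.58434042,  0.30314814]), 'tool_rot': array([[ 9.35616521e-01,  3.53017669e-01, -4.99947456e-04],
       [ 3.53018021e-01, -9.35615405e-01,  1.44583490e-03],
       [ 4.26467241e-05, -1.52923748e-03, -9.99998830e-01]]), 'wrist_force': array([ 0.40900443, -0.21964452, -0.17453928]), 'wrist_torque': array([-0.01282257, -0.00930266, -0.0254282 ]), 'grip_width': 1.0029070654745948}
scene {'fx': 531.4297550704382, 'fy': 531.4297550704382, 'cx': 306.6924942793933, 'cy': 239.44786156480055, 'k1': -0.005752233927098153, 'world_from_camera': array([[-0.84885381, -0.41062023,  0.33292376,  0.2404652 ],
       [-0.52859494,  0.65231351, -0.54320757,  0.75405544],
      
[... 223 characters left out ...]
 'k1': -0.10373620203194028, 'world_from_camera': array([[ 0.024365  , -0.9839895 ,  0.17655314,  0.39905803],
       [-0.99944161, -0.02801506, -0.01821058,  0.27540541],
       [ 0.02286517, -0.17601085, -0.98412264,  0.99613367],
       [ 0.        ,  0.        ,  0.        ,  1.        ]])}
wrist {'fx': 397.01181369091177, 'fy': 397.01181369091177, 'cx': 315.9241888586626, 'cy': 248.48550743244257, 'k1': -0.08147807806436082, 'world_from_camera': array([[ 0.35374351, -0.89449532, -0.27339286,  0.28985973],
       [-0.93534184, -0.33863268, -0.10229149, -0.55827409],
       [-0.0010805 ,  0.29190073, -0.95644801,  0.37391896],
       [ 0.        ,  0.        ,  0.        ,  1.        ]])}
```

View pics/a_scene.png

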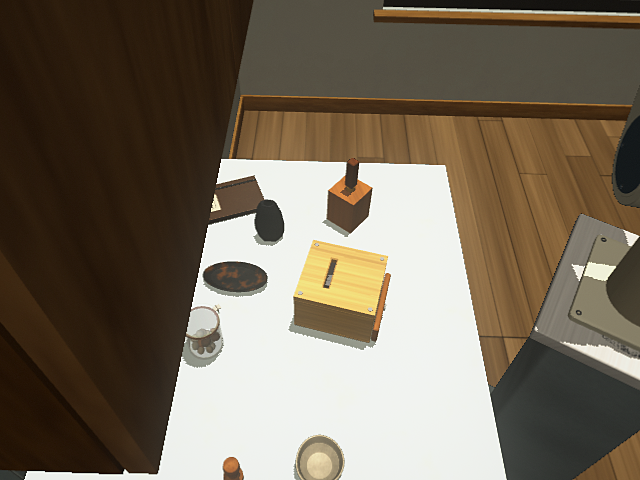

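View pics/a_top.png

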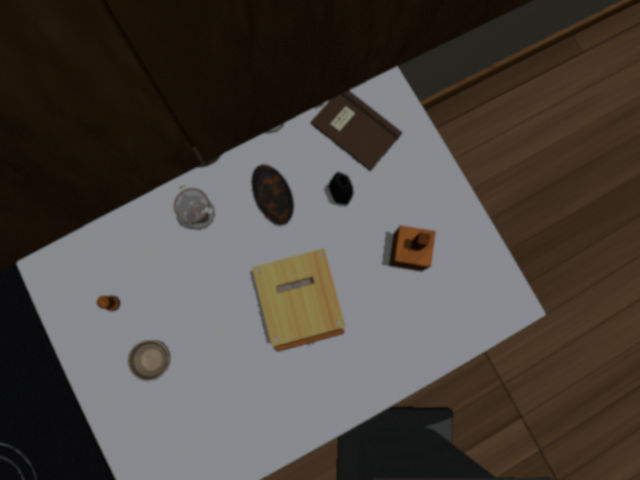

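View pics/a_wrist.png

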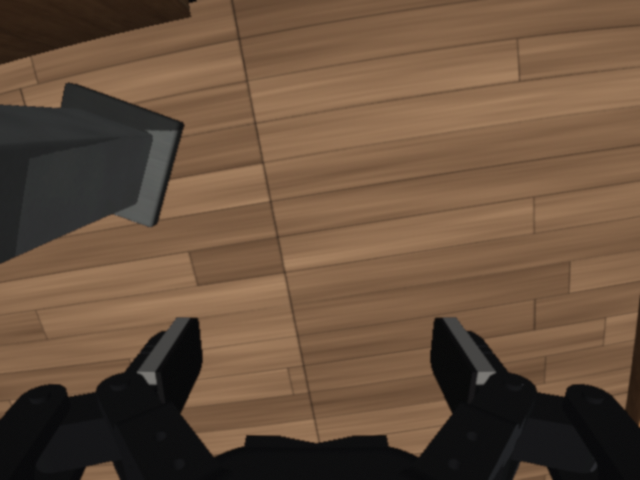

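```bash
cat > h.py <<'E'
import numpy as np, cv2
from workcell import manip
def ray(c,u,v):
    xd=(u-c["cx"])/c["fx"]; yd=(v-c["cy"])/c["fy"]
    x,y=xd,yd
    for _ in range(30):
        f=1+c["k1"]*(x*x+y*y); x,y=xd/f,yd/f
    T=c["world_from_camera"]; d=T[:3,:3]@np.array([x,y,1]); return T[:3,3],d/np.linalg.norm(d)
def plane(c,u,v,z):
    o,d=ray(c,u,v); return o+d*(z-o[2])/d[2]
def proj(c,p):
    T=c["world_from_camera"]; q=T[:3,:3].T@(np.asarray(p)-T[:3,3]); x,y=q[0]/q[2],q[1]/q[2]
    f=1+c["k1"]*(x*x+y*y); return np.array([c["cx"]+c["fx"]*x*f,c["cy"]+c["fy"]*y*f])
def tri(obs):
    A=np.zeros((3,3));b=np.zeros(3)
    for c,u,v in obs:
        o,d=ray(c,u,v); P=np.eye(3)-np.outer(d,d); A+=P;b+=P@o
    X=np.linalg.solve(A,b)
    return X,[np.linalg.norm((np.eye(3)-np.outer(ray(*o)[1],ray(*o)[1]))@(X-ray(*o)[0])) for o in obs]
E
python3 - <<'E'
import cv2,numpy as np
s=cv2.imread("pics/a_scene.png");t=cv2.imread("pics/a_top.png")
a=cv2.resize(s[150:350,280:400],None,fx=3,fy=3,interpolation=cv2.INTER_CUBIC)
cv2.imwrite("pics/b_scene.png",a)
b=cv2.resize(t[215:355,245:445],None,fx=4,fy=4,interpolation=cv2.INTER_CUBIC)
cv2.imwrite("pics/b_top.png",b)
E
```

```text
(no output)
```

View pics/b_scene.png

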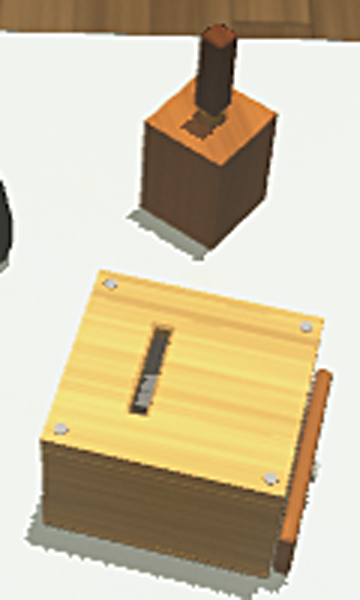

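View pics/b_top.png

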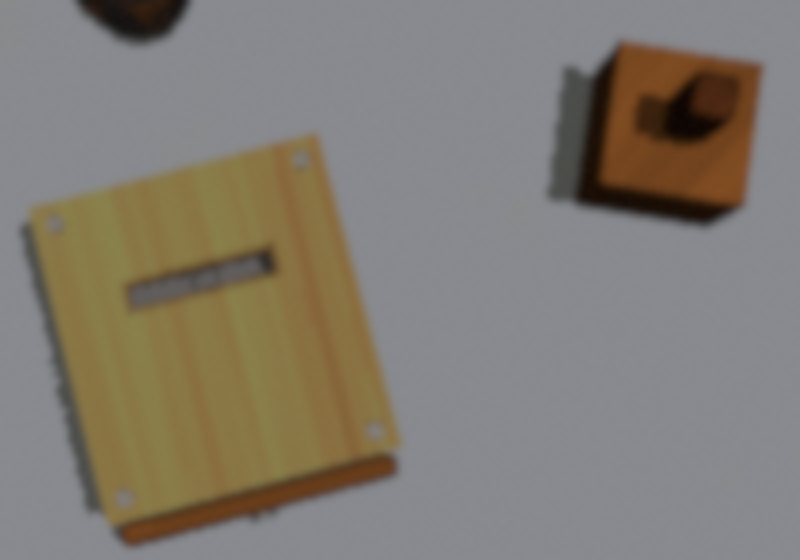

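```bash
python3 - <<'E'
from h import *
S=manip.calibration("scene");T=manip.calibration("top")
s=lambda u,v:(S,(u+.5)/3-.5+280,(v+.5)/3-.5+150)
t=lambda u,v:(T,(u+.5)/4-.5+245,(v+.5)/4-.5+215)
np.set_printoptions(precision=4,suppress=True)
print("box corners")
for a,b in [((100,270),(318,135)),((323,318),(398,445)),((283,495),(112,523)),((42,440),(32,208))]:
    print(tri([s(*a),t(*b)]),plane(*s(*a),.09),plane(*t(*b),.09))
print("slot ends")
for a,b in [((162,325),(272,260)),((138,413),(128,297))]: print(tri([s(*a),t(*b)]),plane(*s(*a),.09),plane(*t(*b),.09))
print("stand")
for a,b in [((145,120),(620,42)),((222,165),(598,187)),((277,115),(742,205)),(None,(762,65))]:
    if a: print(tri([s(*a),t(*b)]),plane(*s(*a),.08),plane(*t(*b),.08))
    else: print(plane(*t(*b),.08))
print("rodtop",tri([s(219,34),t(716,95)]))
# others footprints from top
for n,u,v in [("jar",193,210),("vase",341,188),("dish",272,194),("pepper",108,302),("bowl",150,359),("book",357,130)]: print(n,plane(T,u,v,0.05))
E
```

```text
box corners
(array([0.5336, 0.2548, 0.0893]), [np.float64(0.00014356403845817197), np.float64(0.00014356403845834103)]) [0.5335 0.2554 0.09  ] [0.5334 0.2548 0.09  ]
(array([0.4102, 0.2203, 0.0918]), [np.float64(0.00031767468244442985), np.float64(0.00031767468244439775)]) [0.4104 0.2188 0.09  ] [0.4106 0.2202 0.09  ]
(array([0.3771, 0.3319, 0.0886]), [np.float64(0.0002404872971421361), np.float64(0.00024048729714230168)]) [0.3766 0.3327 0.09  ] [0.3773 0.3319 0.09  ]
(array([0.5004, 0.3686, 0.0872]), [np.float64(0.0005444137264019749), np.float64(0.0005444137264019649)]) [0.4989 0.37   0.09  ] [0.5006 0.3685 0.09  ]
slot ends
(array([0.4827, 0.2721, 0.0921]), [np.float64(0.00040134713618504634), np.float64(0.00040134713618510554)]) [0.4838 0.2708 0.09  ] [0.4825 0.2719 0.09  ]
(array([0.4656, 0.3286, 0.0898]), [np.float64(0.0005689969661772857), np.float64(0.000568996966177282)]) [0.465  0.3285 0.09  ] [0.4662 0.3288 0.09  ]
stand
(array([0.5765, 0.1313, 0.0822]), [np.float64(0.0001014093417012278), np.float64(0.00010140934170125174)]) [0.5774 0.1293 0.08  ] [0.577  0.1309 0.08  ]
(array([0.5164, 0.1405, 0.0836]), [np.float64(0.00025458657768755904), np.float64(0.00025458657768761097)]) [0.518  0.1375 0.08  ] [0.5166 0.1399 0.08  ]
(array([0.5103, 0.0803, 0.0789]), [np.float64(0.0004954617878027422), np.float64(0.0004954617878025894)]) [0.5094 0.0811 0.08  ] [0.5107 0.0807 0.08  ]
[0.569  0.0718 0.08  ]
rodtop (array([0.5439, 0.105 , 0.1495]), [np.float64(0.00019520272515497324), np.float64(0.000195202725155087)])
jar [0.599  0.4787 0.05  ]
vase [0.6448 0.2274 0.05  ]
dish [0.6307 0.3452 0.05  ]
pepper [0.4385 0.6121 0.05  ]
bowl [0.3478 0.5348 0.05  ]
book [0.7508 0.2011 0.05  ]
```

>>> jog_arm(
  steps=[
    [0.085,0.027,-0.0265,0,0,0,0],
    [0.085,0.027,-0.0265,0,0,0,0],
    [0.085,0.027,-0.0265,0,0,0,0],
    [0.085,0.027,-0.0265,0,0,0,0],
    [0.085,0.027,-0.0265,0,0,0,0],
    [0.085,0.027,-0.0265,0,0,0,0],
    [0.085,0.027,-0.0265,0,0,0,0],
    [0.085,0.027,-0.0265,0,0,0,0],
    [0.085,0.027,-0.0265,0,0,0,0],
    [0.085,0.027,-0.0265,0,0,0,0],
  ],
)

```text
time: 0.98
ee_pos: [0.38, -0.2397, 0.304]
tool_rot: [[0.936, 0.353, 0.0], [0.353, -0.936, -0.0], [0.0, 0.0, -1.0]]
wrist_force: [0.6, 0.0, -0.5]
grip_width: 0.993
```

>>> jog_arm(
  steps=[
    [0.085,0.027,-0.0265,0,0,0,0],
    [0.085,0.027,-0.0265,0,0,0,0],
    [0.085,0.027,-0.0265,0,0,0,0],
    [0.085,0.027,-0.0265,0,0,0,0],
    [0.085,0.027,-0.0265,0,0,0,0],
    [0.085,0.027,-0.0265,0,0,0,0],
    [0.085,0.027,-0.0265,0,0,0,0],
    [0.085,0.027,-0.0265,0,0,0,0],
    [0.085,0,0,0,0,0,0],
  ],
)

```text
time: 1.73
ee_pos: [0.5093, 0.038, 0.3042]
tool_rot: [[0.934, 0.357, 0.002], [0.357, -0.934, 0.002], [0.003, -0.001, -1.0]]
wrist_force: [-0.1, -0.5, -0.1]
grip_width: 1.001
```

>>> jog_arm(
  steps=[
    [0.085,0,0,0,0,0,-7],
    [0.085,0,0,0,0,0,-7],
    [0.085,0,0,0,0,0,-7],
    [0.085,0,0,0,0,0,-7],
    [0.085,0,0,0,0,0,-7],
    [0.085,0,0,0,0,0,-7],
    [0.085,0,0,0,0,0,-7],
    [0.085,0,0,0,0,0,-7],
    [0.085,0,0,0,0,0,-4.7],
    [0.085,0,0,0,0,0,0],
  ],
)

```text
time: 2.57
ee_pos: [0.5067, 0.0329, 0.3038]
tool_rot: [[0.147, 0.989, -0.0], [0.989, -0.147, -0.0], [-0.0, -0.0, -1.0]]
wrist_force: [0.5, 0.2, 0.3]
grip_width: 0.992
```

```bash
python3 - <<'E'
from h import *
np.set_printoptions(precision=4,suppress=True)
o=manip.observe();print(o['time'],o['ee_pos'],o['tool_rot'],o['wrist_force'])
c=manip.calibration("wrist"); np.save("c1.npy",c["world_from_camera"])
cv2.imwrite("pics/c_wrist.png",manip.camera("wrist")[:,:,::-1])
E
```

```text
2.5667 [0.5067 0.0329 0.3038] [[ 0.1474  0.9891 -0.0005]
 [ 0.9891 -0.1474 -0.0001]
 [-0.0002 -0.0004 -1.    ]] [0.5107 0.1672 0.2963]
```

View pics/c_wrist.png

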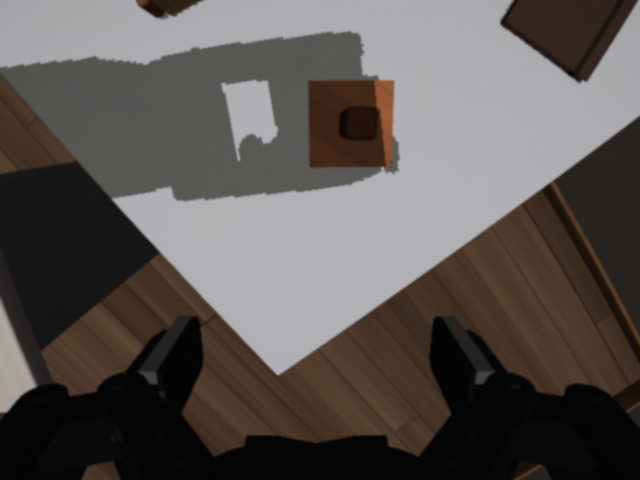

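```bash
python3 - <<'E'
from h import *
im=cv2.imread("pics/c_wrist.png")
a=cv2.resize(im[60:190,280:420],None,fx=4,fy=4,interpolation=cv2.INTER_CUBIC)
cv2.imwrite("pics/c2.png",cv2.convertScaleAbs(a,alpha=2.2))
E
```

```text
(no output)
```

View pics/c2.png

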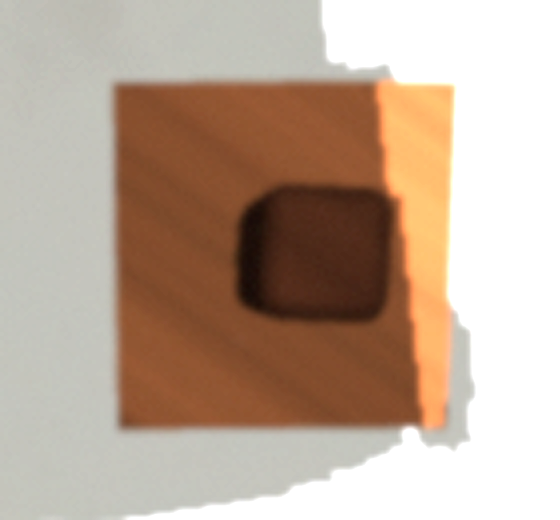

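```bash
python3 - <<'E'
from h import *
np.set_printoptions(precision=4,suppress=True)
c=manip.calibration("wrist");c["world_from_camera"]=np.load("c1.npy")
S=manip.calibration("scene");T=manip.calibration("top")
w=lambda u,v:(c,(u+.5)/4-.5+280,(v+.5)/4-.5+60)
s=lambda u,v:(S,(u+.5)/3-.5+280,(v+.5)/3-.5+150)
t=lambda u,v:(T,(u+.5)/4-.5+245,(v+.5)/4-.5+215)
P=np.array([plane(*w(*p),.08) for p in [(115,84),(455,85),(447,428),(119,428)]]);print(P,P.mean(0))
print(np.degrees(np.arctan2(*(P[1]-P[0])[1::-1])),np.degrees(np.arctan2(*(P[2]-P[3])[1::-1])))
print("rod",plane(*w(327,254),.15),tri([w(327,254),s(219,34),t(716,95)]))
E
```

```text
[[0.5168 0.1391 0.08  ]
 [0.5755 0.1306 0.08  ]
 [0.5681 0.0715 0.08  ]
 [0.5085 0.0801 0.08  ]] [0.5422 0.1053 0.08  ]
-8.24390441763975 -8.254874595380032
rod [0.5422 0.1055 0.15  ] (array([0.5431, 0.1055, 0.1502]), [np.float64(0.000997468812345473), np.float64(0.0002914804744679903), np.float64(0.0007951865870210435)])
```

>>> jog_arm(
  steps=[
    [0.085,0.0257,0.0082,0,0,0,0],
    [0.085,0.0257,0.0082,0,0,0,0],
    [0.085,0.0257,0.0083,0,0,0,0],
    [0.085,0,0,0.02,0,0,0],
    [0.085,0,0,0.02,0,0,0],
    [0.085,0,0,0,0,0,0],
    [0.085,0,0,0,0,0,0],
  ],
)

```text
time: 3.2
ee_pos: [0.5422, 0.1055, 0.2631]
tool_rot: [[0.152, 0.988, -0.003], [0.988, -0.152, -0.001], [-0.001, -0.003, -1.0]]
wrist_force: [0.9, -0.0, -0.2]
grip_width: 0.996
```

```bash
python3 - <<'E'
from h import *
np.set_printoptions(precision=4,suppress=True)
o=manip.observe();print(o['time'],o['ee_pos'],o['tool_rot'],o['wrist_force'])
c=manip.calibration("wrist"); np.save("c2.npy",c["world_from_camera"])
print(proj(c,[.5425,.1055,.15]))
cv2.imwrite("pics/d_wrist.png",cv2.convertScaleAbs(manip.camera("wrist")[:,:,::-1],alpha=1.8))
E
```

```text
3.2 [0.5422 0.1055 0.2631] [[ 0.1518  0.9884 -0.0029]
 [ 0.9884 -0.1518 -0.0005]
 [-0.0009 -0.0028 -1.    ]] [ 0.86   -0.0479 -0.2011]
[317.4643 283.0443]
```

View pics/d_wrist.png

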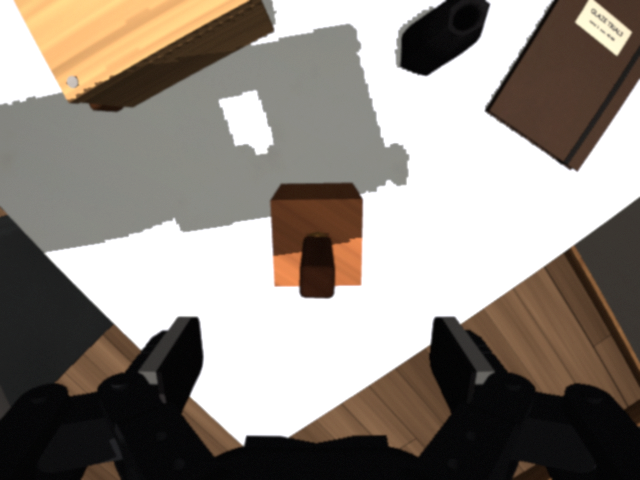

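>>> jog_arm(
  steps=[
    [0.085,0,0,0.02,0,0,0],
    [0.085,0,0,0.02,0,0,0],
    [0.085,0,0,0.02,0,0,0],
    [0.085,0,0,0.02,0,0,0],
    [0.085,0,0,0.006,0,0,0],
    [0.085,0,0,0,0,0,0],
    [0.085,0,0,0,0,0,0],
  ],
)

```text
time: 3.83
ee_pos: [0.5436, 0.1056, 0.179]
tool_rot: [[0.151, 0.989, 0.001], [0.989, -0.151, 0.0], [0.0, 0.001, -1.0]]
wrist_force: [0.6, -0.6, -0.1]
grip_width: 0.994
```

>>> jog_arm(
  steps=[
    [0.01,0,0,0,0,0,0],
    [0.01,0,0,0,0,0,0],
    [0.01,0,0,0,0,0,0],
    [0.01,0,0,0,0,0,0],
    [0.01,0,0,0,0,0,0],
    [0.01,0,0,0,0,0,0],
    [0.01,0,0,0,0,0,0],
    [0.01,0,0,0,0,0,0],
    [0.01,0,0,0,0,0,0],
    [0.01,0,0,0,0,0,0],
  ],
  grip_force=40,
)

```text
time: 4.67
ee_pos: [0.5432, 0.1057, 0.1783]
tool_rot: [[0.15, 0.989, 0.001], [0.989, -0.15, 0.0], [0.0, 0.001, -1.0]]
wrist_force: [-0.7, -1.0, 5.0]
grip_width: 0.208
```

>>> jog_arm(
  steps=[
    [0.01,0,0,-0.01,0,0,0],
    [0.01,0,0,-0.015,0,0,0],
    [0.01,0,0,-0.015,0,0,0],
    [0.01,0,0,-0.015,0,0,0],
    [0.01,0,0,-0.015,0,0,0],
    [0.01,0,0,-0.015,0,0,0],
    [0.01,0,0,-0.015,0,0,0],
    [0.01,0,0,-0.015,0,0,0],
    [0.01,0,0,0,0,0,0],
    [0.01,0,0,0,0,0,0],
  ],
)

```text
time: 5.5
ee_pos: [0.5431, 0.1057, 0.2935]
tool_rot: [[0.15, 0.989, 0.001], [0.989, -0.15, 0.0], [0.0, 0.001, -1.0]]
wrist_force: [-0.9, -0.0, -0.6]
grip_width: 0.204
```

```bash
python3 - <<'E'
from h import *
np.set_printoptions(precision=4,suppress=True)
for i in range(1):
    o=manip.observe();print(o['time'],o['ee_pos'],o['wrist_force'],o['wrist_torque'])
for n in ["scene","top","wrist"]:
    cv2.imwrite(f"pics/e_{n}.png",manip.camera(n)[:,:,::-1])
E
```

```text
5.5 [0.5431 0.1057 0.2935] [-0.9211 -0.0369 -0.6461] [ 0.0191 -0.0279  0.0443]
```

View pics/e_scene.png

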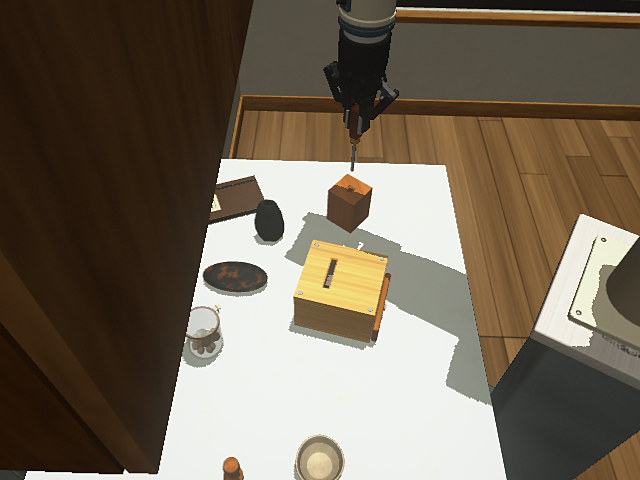

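View pics/e_wrist.png

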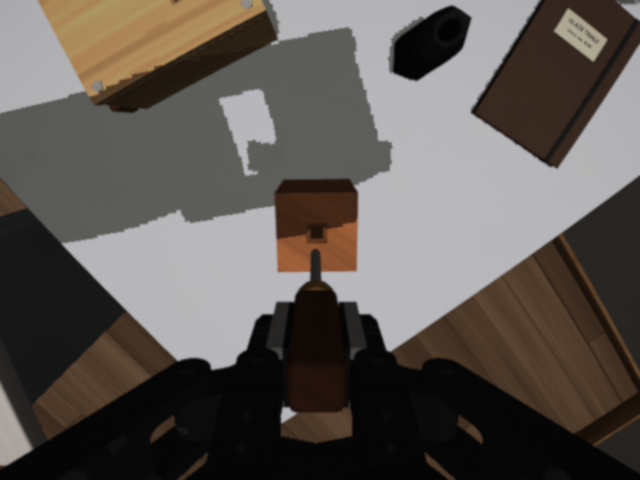

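>>> jog_arm(
  steps=[
    [0.01,0.0178,-0.0162,0,0,0,0],
    [0.01,0.0178,-0.0162,0,0,0,0],
    [0.01,0.0178,-0.0162,0,0,0,0],
    [0.01,0.0178,-0.0162,0,0,0,0],
    [0.01,0.0178,-0.0162,0,0,0,0],
    [0.01,0.0178,-0.0162,0,0,0,0],
    [0.01,0,0,0,0,0,0],
    [0.01,0,0,0,0,0,0],
  ],
)

```text
time: 6.32
ee_pos: [0.462, 0.2264, 0.292]
tool_rot: [[0.148, 0.989, -0.002], [0.989, -0.148, -0.001], [-0.001, -0.001, -1.0]]
wrist_force: [0.1, -0.2, -0.4]
grip_width: 0.203
```

```bash
python3 - <<'E'
from h import *
np.set_printoptions(precision=4,suppress=True)
o=manip.observe();print(o['time'],o['ee_pos'],o['tool_rot'])
c=manip.calibration("wrist"); np.save("c3.npy",c["world_from_camera"])
im=manip.camera("wrist")[:,:,::-1]
cv2.imwrite("pics/f_wrist.png",im)
q=proj(c,[.4745,.30,.09]).astype(int);print(q, proj(c,o['ee_pos']+np.array([0,0,-.168])))
x,y=q
a=im[max(y-60,0):y+60,max(0,x-80):x+80]
cv2.imwrite("pics/f2.png",cv2.resize(cv2.convertScaleAbs(a,alpha=2),None,fx=5,fy=5,interpolation=cv2.INTER_CUBIC))
print(max(y-60,0),max(0,x-80))
E
```

```text
6.3167 [0.462  0.2264 0.292 ] [[ 0.1477  0.989  -0.0016]
 [ 0.989  -0.1477 -0.0009]
 [-0.0011 -0.0014 -1.    ]]
[319 127] [316.6689 250.3023]
67 239
```

View pics/f_wrist.png

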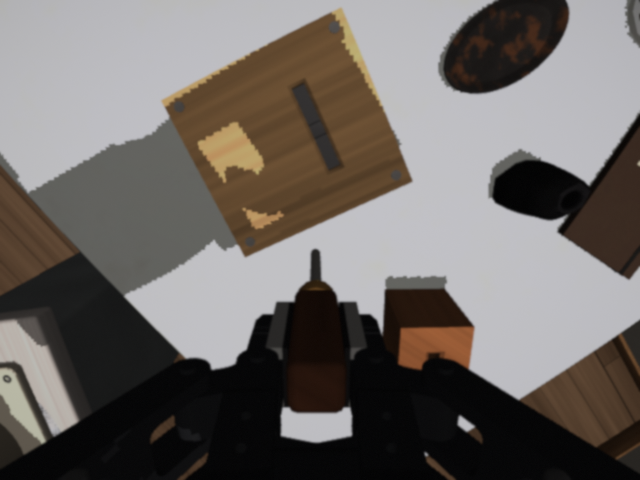

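View pics/f2.png

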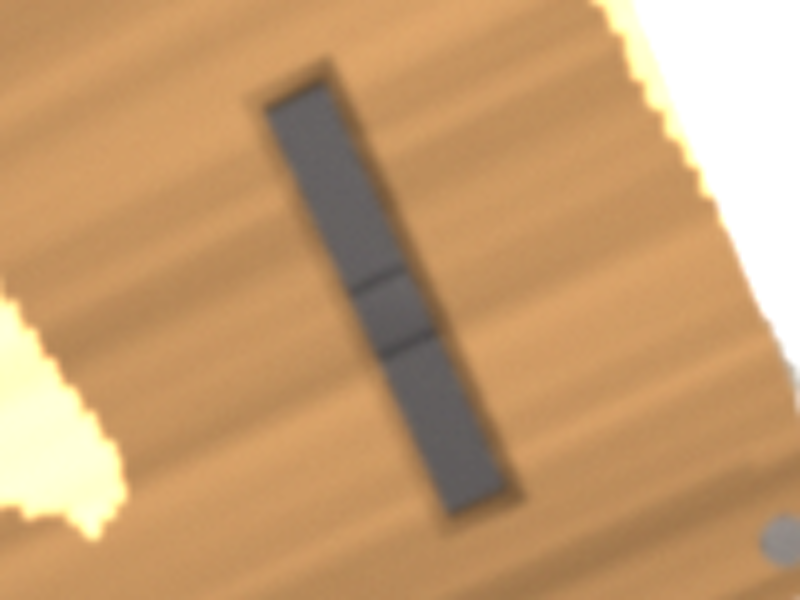

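```bash
python3 - <<'E'
from h import *
np.set_printoptions(precision=4,suppress=True)
c=manip.calibration("wrist")
w=lambda u,v:(c,(u+.5)/5-.5+239,(v+.5)/5-.5+67)
A=plane(*w(289,79),.09);B=plane(*w(483.5,511.5),.09)
print(A,B,(A+B)/2,np.linalg.norm(A-B),np.degrees(np.arctan2(*(A-B)[1::-1])))
# box corners in full image
im=[(341,10),(411,181),(246,255),(163,101)]
P=np.array([plane(c,*p,.09) for p in im]);print(P,P.mean(0))
for z in (.056,.067,.078):
  e=[plane(*w(*p),z) for p in [(382,281),(412,347)]]
  sc=(A+B)/2; u=(A-B)/np.linalg.norm(A-B)
  print(z,e,np.linalg.norm(e[0]-e[1]),(np.mean(e,axis=0)-sc)@u, np.mean(e,axis=0)-sc)
C=c["world_from_camera"][:3,3];print(C)
E
```

```text
[0.4649 0.3295 0.09  ] [0.4822 0.2707 0.09  ] [0.4735 0.3001 0.09  ] 0.06127528344982247 106.35749418752029
[[0.4993 0.3683 0.09  ]
 [0.5326 0.2551 0.09  ]
 [0.41   0.2193 0.09  ]
 [0.376  0.3323 0.09  ]] [0.4545 0.2938 0.09  ]
0.056 [array([0.473 , 0.3031, 0.056 ]), array([0.476 , 0.2929, 0.056 ])] 0.010559806260498928 -0.0022849164706191683 [ 0.0009 -0.0021 -0.034 ]
0.067 [array([0.473 , 0.3029, 0.067 ]), array([0.4759, 0.2932, 0.067 ])] 0.01018121991679192 -0.0022294985193189853 [ 0.0009 -0.0021 -0.023 ]
0.078 [array([0.473 , 0.3028, 0.078 ]), array([0.4758, 0.2934, 0.078 ])] 0.009802633573084946 -0.00217408056801884 [ 0.0009 -0.002  -0.012 ]
[0.4735 0.2993 0.3628]
```

>>> jog_arm(
  steps=[
    [0.01,0.0181,0.0004,0,0,0,0],
    [0.01,0.0181,0.0004,0,0,0,0],
    [0.01,0.0181,0.0004,0,0,0,0],
    [0.01,0.018,0.0004,0,0,0,0],
    [0.01,0,0,0.011,0,0,0],
    [0.01,0,0,0.011,0,0,0],
    [0.01,0,0,0,0,0,0],
    [0.01,0,0,0,0,0,0],
    [0.01,0,0,0,0,0,0],
  ],
)

```text
time: 7.12
ee_pos: [0.4752, 0.296, 0.2705]
tool_rot: [[0.151, 0.989, -0.001], [0.989, -0.151, -0.001], [-0.001, -0.001, -1.0]]
wrist_force: [0.2, 0.6, -1.6]
grip_width: 0.204
```

```bash
python3 - <<'E'
from h import *
np.set_printoptions(precision=4,suppress=True)
o=manip.observe();print(o['time'],o['ee_pos'],o['tool_rot'],o['wrist_force'])
c=manip.calibration("wrist")
im=manip.camera("wrist")[:,:,::-1].copy()
print(proj(c,o['ee_pos']+np.array([0,0,-.168])))
a=im[180:300,236:396]
cv2.imwrite("pics/g2.png",cv2.resize(cv2.convertScaleAbs(a,alpha=2),None,fx=5,fy=5,interpolation=cv2.INTER_CUBIC))
im=manip.camera("scene")[:,:,::-1]
cv2.imwrite("pics/g3.png",cv2.resize(im[200:320,260:420],None,fx=5,fy=5,interpolation=cv2.INTER_CUBIC))
E
```

```text
7.1167 [0.4752 0.296  0.2705] [[ 0.151   0.9885 -0.001 ]
 [ 0.9885 -0.151  -0.0007]
 [-0.0009 -0.0009 -1.    ]] [ 0.2444  0.602  -1.5989]
[316.4878 250.344 ]
```

View pics/g2.png

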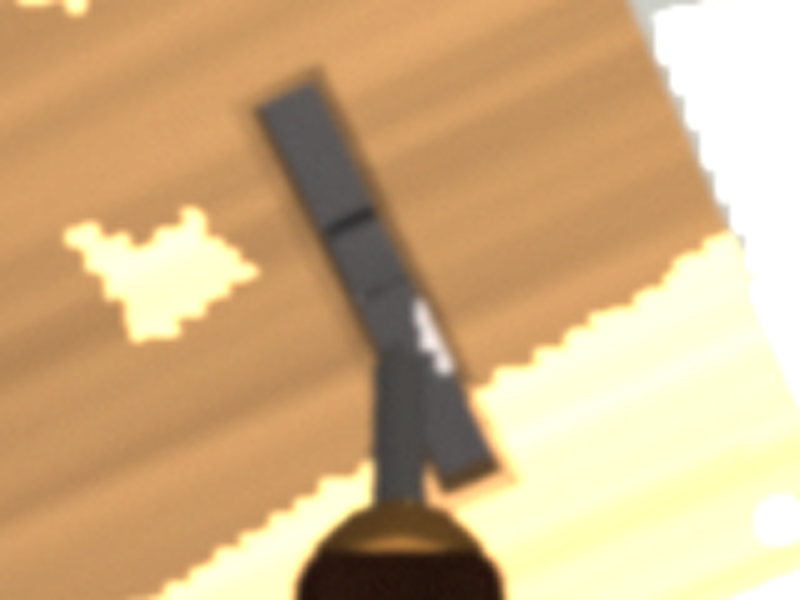

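View pics/g3.png

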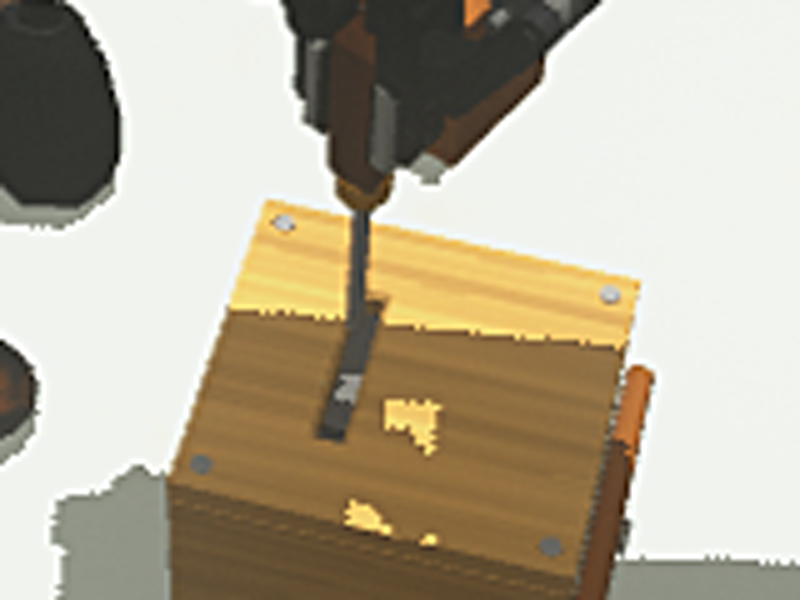

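```bash
python3 - <<'E'
from h import *
np.set_printoptions(precision=4,suppress=True)
c=manip.calibration("wrist"); c0=dict(c); c0["world_from_camera"]=np.load("c3.npy")
w0=lambda u,v:(c0,(u+.5)/5-.5+239,(v+.5)/5-.5+67)
w=lambda u,v:(c,(u+.5)/5-.5+236,(v+.5)/5-.5+180)
print("far edge",tri([w0(381,281),w(352,220)]),tri([w0(381,278),w(352,227)]))
print("near edge",tri([w0(411,347),w(385,293)]))
A=plane(*w(280,88),.09);B=plane(*w(473,487),.09);print(A,B,(A+B)/2)
# tip vs slot axis here
print("tip seen", plane(*w(400,352),.1025))
E
```

```text
far edge (array([0.4706, 0.3039, 0.0581]), [np.float64(0.0014802090848319693), np.float64(0.0014802090848319055)]) (array([0.4707, 0.3043, 0.0639]), [np.float64(0.001421826599335904), np.float64(0.0014218265993359437)])
near edge (array([0.4738, 0.294 , 0.0643]), [np.float64(0.001252395744033876), np.float64(0.0012523957440339188)])
[0.4647 0.3302 0.09  ] [0.4815 0.2725 0.09  ] [0.4731 0.3013 0.09  ]
tip seen [0.4752 0.2968 0.1025]
```

>>> jog_arm(
  steps=[
    [0.01,0.0018,-0.0013,0,0,0,0],
    [0.01,0,0,0,0,0,0],
    [0.01,0,0,0.004,0,0,0],
    [0.01,0,0,0.004,0,0,0],
    [0.01,0,0,0.002,0,0,0],
    [0.01,0,0,0,0,0,0],
    [0.01,0,0,0,0,0,0],
  ],
)

```text
time: 7.8
ee_pos: [0.4742, 0.299, 0.2606]
tool_rot: [[0.15, 0.989, -0.001], [0.989, -0.15, -0.0], [-0.0, -0.0, -1.0]]
wrist_force: [0.5, 1.3, -0.7]
grip_width: 0.204
```

```bash
python3 - <<'E'
from h import *
np.set_printoptions(precision=4,suppress=True)
o=manip.observe();print(o['time'],o['ee_pos'],o['tool_rot'],o['wrist_force'])
c=manip.calibration("wrist")
im=manip.camera("wrist")[:,:,::-1].copy()
a=im[180:300,236:396]
cv2.imwrite("pics/i2.png",cv2.resize(cv2.convertScaleAbs(a,alpha=2),None,fx=5,fy=5,interpolation=cv2.INTER_CUBIC))
im=manip.camera("scene")[:,:,::-1]
cv2.imwrite("pics/i3.png",cv2.resize(im[200:320,260:420],None,fx=5,fy=5,interpolation=cv2.INTER_CUBIC))
E
```

```text
7.8 [0.4742 0.299  0.2606] [[ 0.1499  0.9887 -0.0006]
 [ 0.9887 -0.1499 -0.0003]
 [-0.0004 -0.0005 -1.    ]] [ 0.4512  1.3055 -0.6913]
```

View pics/i2.png

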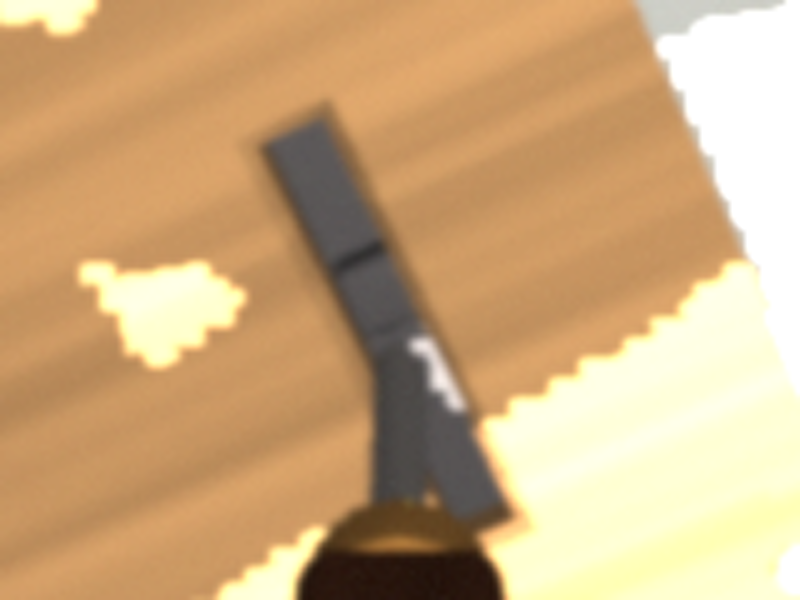

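View pics/i3.png

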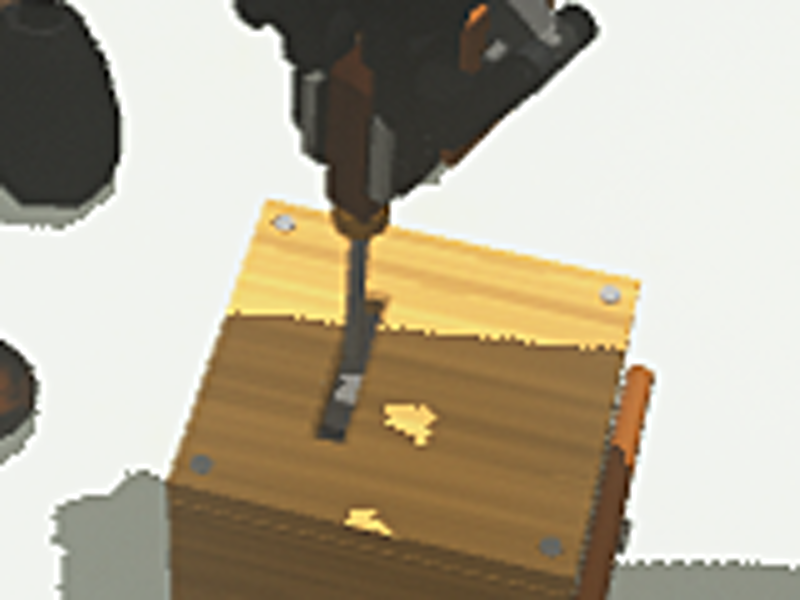

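>>> jog_arm(
  steps=[
    [0.01,0,0,0.002,0,0,0],
    [0.01,0,0,0.002,0,0,0],
    [0.01,0,0,0.002,0,0,0],
    [0.01,0,0,0,0,0,0],
  ],
)

```text
time: 8.23
ee_pos: [0.4741, 0.2989, 0.2545]
tool_rot: [[0.15, 0.989, -0.001], [0.989, -0.15, -0.0], [-0.0, -0.001, -1.0]]
wrist_force: [0.2, -0.1, -1.8]
grip_width: 0.206
```

>>> jog_arm(
  steps=[
    [0.01,0,0,0.002,0,0,0],
    [0.01,0,0,0.002,0,0,0],
    [0.01,0,0,0.002,0,0,0],
    [0.01,0,0,0,0,0,0],
  ],
)

```text
time: 8.57
ee_pos: [0.4741, 0.2989, 0.2484]
tool_rot: [[0.15, 0.989, -0.001], [0.989, -0.15, -0.0], [-0.0, -0.001, -1.0]]
wrist_force: [-0.2, 0.2, -1.0]
grip_width: 0.209
```

>>> jog_arm(
  steps=[
    [0.01,0,0,0.0015,0,0,0],
    [0.01,0,0,0.0015,0,0,0],
    [0.01,0,0,0.0015,0,0,0],
    [0.01,0,0,0.0015,0,0,0],
    [0.01,0,0,0,0,0,0],
  ],
)

```text
time: 8.98
ee_pos: [0.4742, 0.299, 0.2426]
tool_rot: [[0.15, 0.989, -0.0], [0.989, -0.15, -0.0], [-0.0, -0.0, -1.0]]
wrist_force: [-0.1, 1.0, -1.5]
grip_width: 0.203
```

>>> jog_arm(
  steps=[
    [0.01,0,0,0.001,0,0,0],
    [0.01,0,0,0.001,0,0,0],
    [0.01,0,0,0.001,0,0,0],
    [0.01,0,0,0.001,0,0,0],
    [0.01,0,0,0,0,0,0],
  ],
)

```text
time: 9.4
ee_pos: [0.4742, 0.299, 0.2387]
tool_rot: [[0.15, 0.989, -0.0], [0.989, -0.15, -0.0], [-0.0, -0.0, -1.0]]
wrist_force: [-0.6, 0.0, -1.1]
grip_width: 0.206
```

>>> jog_arm(
  steps=[
    [0.01,0,0,0.001,0,0,0],
    [0.01,0,0,0.001,0,0,0],
    [0.01,0,0,0.001,0,0,0],
    [0.01,0,0,0,0,0,0],
  ],
)

```text
time: 9.73
ee_pos: [0.4742, 0.299, 0.2357]
tool_rot: [[0.15, 0.989, -0.0], [0.989, -0.15, -0.0], [-0.0, -0.0, -1.0]]
wrist_force: [0.0, -0.0, -1.2]
grip_width: 0.208
```

Tip ≈ 0.0677; no contact yet. Continue with 1 mm steps.

>>> jog_arm(
  steps=[
    [0.01,0,0,0.001,0,0,0],
    [0.01,0,0,0.001,0,0,0],
    [0.01,0,0,0,0,0,0],
  ],
)

```text
time: 9.98
ee_pos: [0.4742, 0.299, 0.2337]
tool_rot: [[0.15, 0.989, -0.0], [0.989, -0.15, -0.0], [-0.0, -0.0, -1.0]]
wrist_force: [-0.7, 0.3, -1.7]
grip_width: 0.203
```

>>> jog_arm(
  steps=[
    [0.01,0,0,0.001,0,0,0],
    [0.01,0,0,0.001,0,0,0],
    [0.01,0,0,0,0,0,0],
  ],
)

```text
time: 10.23
ee_pos: [0.4742, 0.299, 0.2317]
tool_rot: [[0.15, 0.989, -0.0], [0.989, -0.15, -0.0], [-0.0, -0.0, -1.0]]
wrist_force: [0.0, -0.3, -2.0]
grip_width: 0.203
```

>>> jog_arm(
  steps=[
    [0.01,0,0,0.001,0,0,0],
    [0.01,0,0,0.001,0,0,0],
    [0.01,0,0,0,0,0,0],
  ],
)

```text
time: 10.48
ee_pos: [0.4742, 0.299, 0.2297]
tool_rot: [[0.15, 0.989, -0.0], [0.989, -0.15, -0.0], [-0.0, -0.0, -1.0]]
wrist_force: [-0.2, 0.4, -1.1]
grip_width: 0.206
```

>>> jog_arm(
  steps=[
    [0.01,0,0,0.001,0,0,0],
    [0.01,0,0,0,0,0,0],
  ],
)

```text
time: 10.65
ee_pos: [0.4743, 0.299, 0.2288]
tool_rot: [[0.15, 0.989, -0.0], [0.989, -0.15, -0.0], [-0.0, -0.0, -1.0]]
wrist_force: [0.2, 0.1, -0.6]
grip_width: 0.202
```

>>> jog_arm(
  steps=[
    [0.01,0,0,0.001,0,0,0],
    [0.01,0,0,0,0,0,0],
  ],
)

```text
time: 10.82
ee_pos: [0.4743, 0.299, 0.2278]
tool_rot: [[0.15, 0.989, -0.0], [0.989, -0.15, -0.0], [-0.0, -0.0, -1.0]]
wrist_force: [-0.6, -0.8, -0.3]
grip_width: 0.202
```

>>> jog_arm(
  steps=[
    [0.01,0,0,0.001,0,0,0],
    [0.01,0,0,0,0,0,0],
  ],
)

```text
time: 10.98
ee_pos: [0.4743, 0.2991, 0.2269]
tool_rot: [[0.15, 0.989, 0.0], [0.989, -0.15, 0.0], [0.0, 0.0, -1.0]]
wrist_force: [-0.1, -0.0, -0.0]
grip_width: 0.205
```

>>> jog_arm(
  steps=[
    [0.01,0,0,0.0007,0,0,0],
    [0.01,0,0,0,0,0,0],
  ],
)

```text
time: 11.15
ee_pos: [0.4744, 0.2991, 0.2265]
tool_rot: [[0.15, 0.989, 0.0], [0.989, -0.15, 0.0], [0.0, 0.0, -1.0]]
wrist_force: [-0.3, -0.1, 2.3]
grip_width: 0.203
```

>>> jog_arm(
  steps=[
    [0.01,0,0,0.0007,0,0,0],
    [0.01,0,0,0,0,0,0],
  ],
)

```text
time: 11.32
ee_pos: [0.4744, 0.2991, 0.2257]
tool_rot: [[0.15, 0.989, 0.0], [0.989, -0.15, 0.0], [0.0, 0.0, -1.0]]
wrist_force: [-0.3, -1.0, 4.1]
grip_width: 0.204
```

>>> jog_arm(
  steps=[
    [0.01,0,0,0.0007,0,0,0],
    [0.01,0,0,0,0,0,0],
  ],
)

```text
time: 11.48
ee_pos: [0.4744, 0.2991, 0.2249]
tool_rot: [[0.15, 0.989, 0.0], [0.989, -0.15, 0.0], [0.0, 0.0, -1.0]]
wrist_force: [-1.0, 0.4, 2.7]
grip_width: 0.209
```

>>> jog_arm(
  steps=[
    [0.01,0,0,0.0007,0,0,0],
    [0.01,0,0,0.0007,0,0,0],
    [0.01,0,0,0,0,0,0],
  ],
)

```text
time: 11.73
ee_pos: [0.4744, 0.2991, 0.2234]
tool_rot: [[0.15, 0.989, 0.0], [0.989, -0.15, 0.0], [0.0, 0.0, -1.0]]
wrist_force: [-0.2, -0.8, 3.8]
grip_width: 0.198
```

>>> jog_arm(
  steps=[
    [0.01,0,0,0.0007,0,0,0],
    [0.01,0,0,0.0,0,0,0],
    [0.01,0,0,0,0,0,0],
  ],
)

```text
time: 11.98
ee_pos: [0.4744, 0.2991, 0.2227]
tool_rot: [[0.15, 0.989, 0.0], [0.989, -0.15, 0.0], [0.0, 0.0, -1.0]]
wrist_force: [-0.3, -0.1, 3.6]
grip_width: 0.207
```

>>> jog_arm(
  steps=[
    [0.01,0,0,0.0007,0,0,0],
    [0.01,0,0,0.0,0,0,0],
    [0.01,0,0,0,0,0,0],
  ],
)

```text
time: 12.23
ee_pos: [0.4744, 0.299, 0.222]
tool_rot: [[0.15, 0.989, 0.0], [0.989, -0.15, 0.0], [0.0, 0.0, -1.0]]
wrist_force: [-0.5, -0.1, 5.0]
grip_width: 0.208
```

```bash
python3 - <<'E'
from h import *
o=manip.observe();print(o['time'],o['ee_pos'],o['wrist_force'])
im=manip.camera("scene")[:,:,::-1]
cv2.imwrite("pics/j3.png",cv2.resize(im[220:340,270:430],None,fx=5,fy=5,interpolation=cv2.INTER_CUBIC))
E
```

```text
12.2333 [0.47435724 0.29904481 0.22202024] [-0.49389262 -0.05028042  4.98354153]
```

View pics/j3.png

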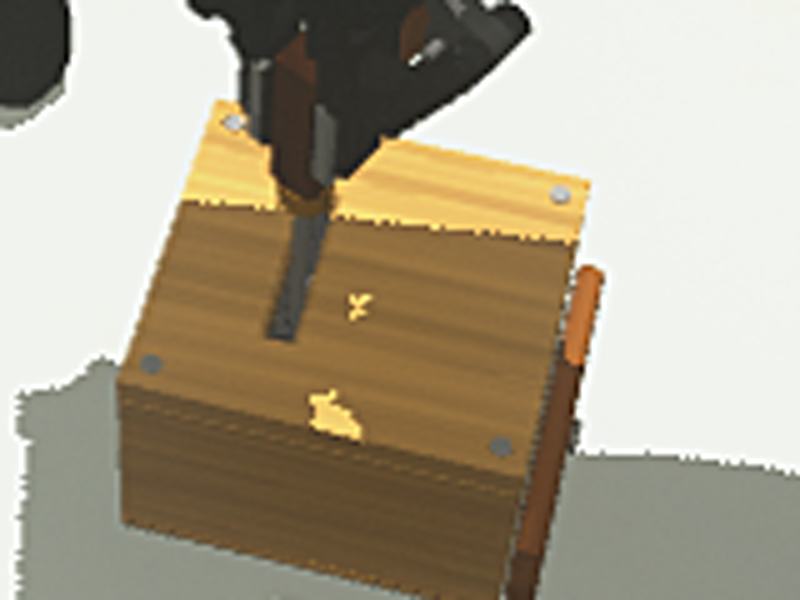

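Drawer still shut, the spring force is about 5 N and still yielding. Continue in 0.5 mm steps.

>>> jog_arm(
  steps=[
    [0.01,0,0,0.0005,0,0,0],
    [0.01,0,0,0.0,0,0,0],
  ],
)

```text
time: 12.45
ee_pos: [0.4743, 0.2991, 0.2215]
tool_rot: [[0.15, 0.989, 0.0], [0.989, -0.15, 0.0], [0.0, 0.0, -1.0]]
wrist_force: [-0.1, 0.4, 3.4]
grip_width: 0.204
```

>>> jog_arm(
  steps=[
    [0.01,0,0,0.0005,0,0,0],
    [0.01,0,0,0.0,0,0,0],
  ],
)

```text
time: 12.62
ee_pos: [0.4743, 0.2991, 0.221]
tool_rot: [[0.15, 0.989, 0.0], [0.989, -0.15, 0.0], [0.0, 0.0, -1.0]]
wrist_force: [0.1, -0.1, 3.6]
grip_width: 0.207
```

>>> jog_arm(
  steps=[
    [0.01,0,0,0.0004,0,0,0],
    [0.01,0,0,0.0,0,0,0],
    [0.01,0,0,0.0,0,0,0],
  ],
)

```text
time: 12.87
ee_pos: [0.4743, 0.299, 0.2205]
tool_rot: [[0.15, 0.989, 0.0], [0.989, -0.15, 0.0], [0.0, 0.0, -1.0]]
wrist_force: [0.4, 0.8, 3.2]
grip_width: 0.205
```

```bash
python3 - <<'E'
from h import *
o=manip.observe();print(o['time'],o['ee_pos'],o['wrist_force'])
im=manip.camera("scene")[:,:,::-1]
cv2.imwrite("pics/k3.png",cv2.resize(im[220:340,270:430],None,fx=5,fy=5,interpolation=cv2.INTER_CUBIC))
E
```

```text
12.8667 [0.47432565 0.29903993 0.22052924] [0.36920359 0.77448845 3.15135622]
```

View pics/k3.png

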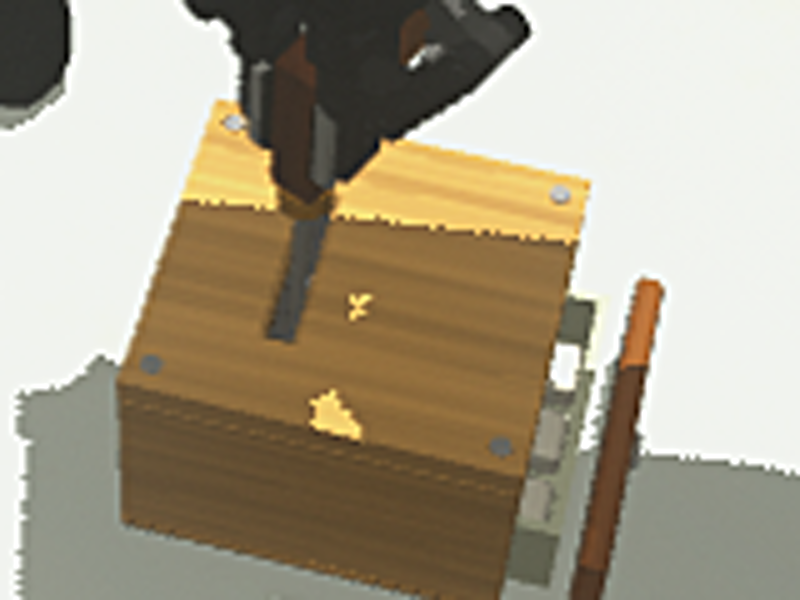

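>>> jog_arm(
  steps=[
    [0.01,0,0,0,0,0,0],
    [0.01,0,0,0,0,0,0],
    [0.01,0,0,0,0,0,0],
    [0.01,0,0,0,0,0,0],
    [0.01,0,0,0,0,0,0],
    [0.01,0,0,-0.005,0,0,0],
    [0.01,0,0,-0.008,0,0,0],
    [0.01,0,0,-0.01,0,0,0],
    [0.01,0,0,-0.01,0,0,0],
    [0.01,0,0,-0.01,0,0,0],
  ],
)

```text
time: 13.75
ee_pos: [0.4741, 0.2989, 0.2647]
tool_rot: [[0.15, 0.989, -0.0], [0.989, -0.15, -0.0], [-0.0, -0.0, -1.0]]
wrist_force: [0.0, 0.2, -1.3]
grip_width: 0.204
```

>>> jog_arm(
  steps=[
    [0.01,0,0,-0.01,0,0,0],
    [0.01,0,0,-0.01,0,0,0],
    [0.01,0,0,-0.01,0,0,0],
    [0.01,0,0,0,0,0,0],
    [0.01,0,0,0,0,0,0],
  ],
)

```text
time: 14.17
ee_pos: [0.4745, 0.2991, 0.2944]
tool_rot: [[0.15, 0.989, 0.001], [0.989, -0.15, 0.001], [0.001, 0.001, -1.0]]
wrist_force: [0.3, 0.0, -2.2]
grip_width: 0.206
```

```bash
python3 - <<'E'
from h import *
np.set_printoptions(precision=4,suppress=True)
o=manip.observe();print(o['time'],o['ee_pos'],o['tool_rot'],o['wrist_force'])
im=manip.camera("scene")[:,:,::-1]
cv2.imwrite("pics/l.png",im)
R=o['tool_rot'];d=np.array([.5425,.1055,o['ee_pos'][2]])-o['ee_pos'];print(R.T@d)
E
```

```text
14.1667 [0.4745 0.2991 0.2944] [[ 0.1501  0.9887  0.0013]
 [ 0.9887 -0.1501  0.0008]
 [ 0.0009  0.0012 -1.    ]] [ 0.266   0.0381 -2.2423]
[-0.1812  0.0963 -0.0001]
```

View pics/l.png

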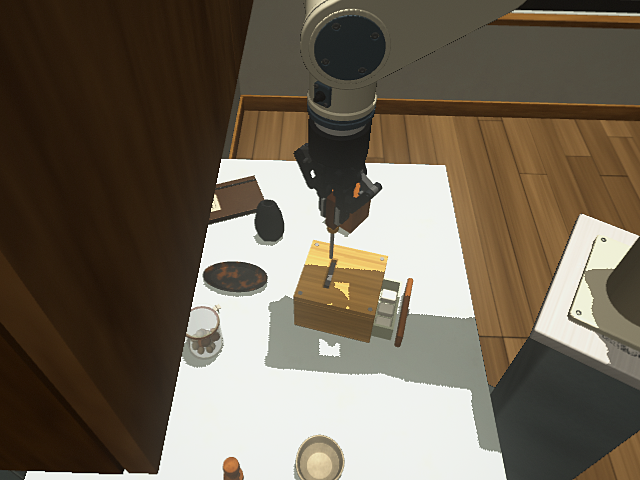

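>>> jog_arm(
  steps=[
    [0.01,-0.0201,0.0108,0,0,0,0],
    [0.01,-0.0201,0.0108,0,0,0,0],
    [0.01,-0.0201,0.0108,0,0,0,0],
    [0.01,-0.0201,0.0108,0,0,0,0],
    [0.01,-0.0201,0.0108,0,0,0,0],
    [0.01,-0.0201,0.0108,0,0,0,0],
    [0.01,-0.0201,0.0108,0,0,0,0],
    [0.01,-0.0201,0.0108,0,0,0,0],
    [0.01,-0.0201,0.0108,0,0,0,0],
    [0.01,0,0,0,0,0,0],
  ],
)

```text
time: 15.05
ee_pos: [0.544, 0.1026, 0.2928]
tool_rot: [[0.152, 0.988, -0.001], [0.988, -0.152, -0.001], [-0.001, -0.001, -1.0]]
wrist_force: [-0.4, -0.5, -1.1]
grip_width: 0.207
```

>>> jog_arm(
  steps=[
    [0.01,0,0,0.01,0,0,0],
    [0.01,0,0,0.01,0,0,0],
    [0.01,0,0,0,0,0,0],
    [0.01,0,0,0,0,0,0],
    [0.01,0,0,0,0,0,0],
  ],
)

```text
time: 15.47
ee_pos: [0.5429, 0.1063, 0.2732]
tool_rot: [[0.149, 0.989, -0.001], [0.989, -0.149, -0.0], [-0.0, -0.001, -1.0]]
wrist_force: [0.4, 0.9, -1.1]
grip_width: 0.205
```

```bash
python3 - <<'E'
from h import *
np.set_printoptions(precision=4,suppress=True)
o=manip.observe();print(o['time'],o['ee_pos'],o['tool_rot'],o['wrist_force'])
c=manip.calibration("wrist")
print("tip",proj(c,o['ee_pos']+np.array([0,0,-.1683])),"hole",proj(c,[.5425,.1055,.08]))
im=manip.camera("wrist")[:,:,::-1].copy()
cv2.imwrite("pics/m2.png",cv2.resize(cv2.convertScaleAbs(im[180:300,236:396],alpha=2),None,fx=5,fy=5,interpolation=cv2.INTER_CUBIC))
im=manip.camera("scene")[:,:,::-1]
cv2.imwrite("pics/m3.png",cv2.resize(im[120:240,280:440],None,fx=5,fy=5,interpolation=cv2.INTER_CUBIC))
E
```

```text
15.4667 [0.5429 0.1063 0.2732] [[ 0.1489  0.9889 -0.001 ]
 [ 0.9889 -0.1489 -0.0001]
 [-0.0002 -0.001  -1.    ]] [ 0.4211  0.8511 -1.0927]
tip [316.525  250.4046] hole [316.1215 240.9217]
```

View pics/m2.png

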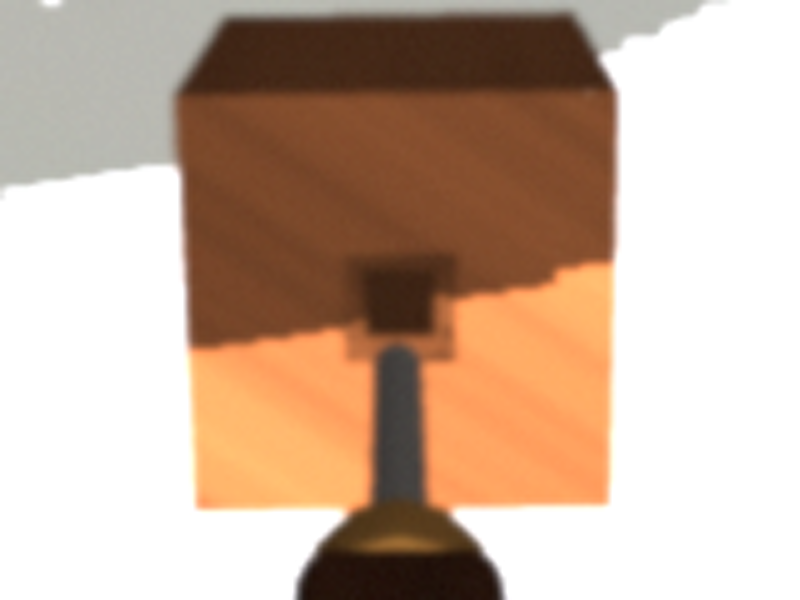

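View pics/m3.png

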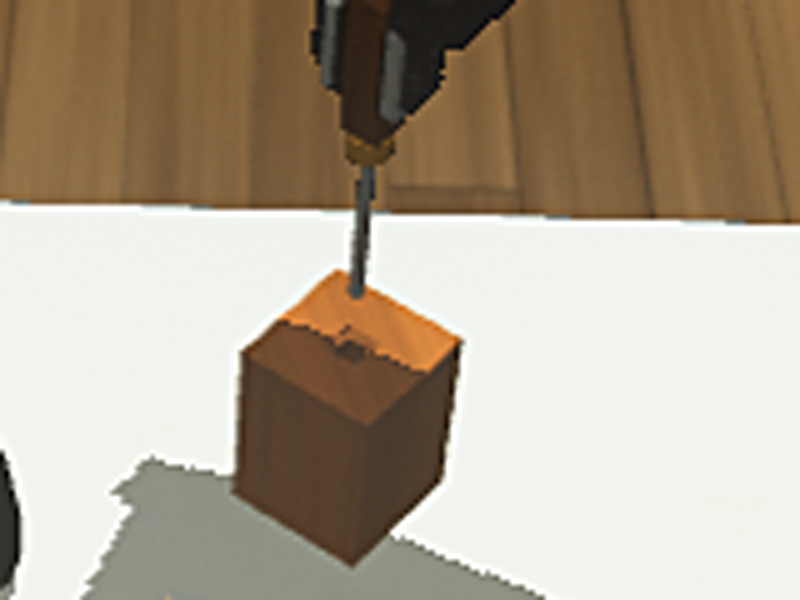

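>>> jog_arm(
  steps=[
    [0.01,-0.0008,0.0002,0.005,0,0,0],
    [0.01,0,0,0.008,0,0,0],
    [0.01,0,0,0.007,0,0,0],
    [0.01,0,0,0,0,0,0],
    [0.01,0,0,0.004,0,0,0],
    [0.01,0,0,0.004,0,0,0],
    [0.01,0,0,0,0,0,0],
  ],
)

```text
time: 16.15
ee_pos: [0.543, 0.1047, 0.2448]
tool_rot: [[0.15, 0.989, -0.001], [0.989, -0.15, -0.0], [-0.0, -0.001, -1.0]]
wrist_force: [1.0, -0.5, -0.9]
grip_width: 0.201
```

>>> jog_arm(
  steps=[
    [0.01,0,0,0.004,0,0,0],
    [0.01,0,0,0.004,0,0,0],
    [0.01,0,0,0.004,0,0,0],
    [0.01,0,0,0,0,0,0],
  ],
)

```text
time: 16.48
ee_pos: [0.5429, 0.1047, 0.2327]
tool_rot: [[0.15, 0.989, -0.001], [0.989, -0.15, -0.0], [-0.0, -0.001, -1.0]]
wrist_force: [-0.5, -0.6, -1.9]
grip_width: 0.203
```

Tip is about 15 mm into the hole, without force. Going down; home is at TCP z ≈ 0.1783.

>>> jog_arm(
  steps=[
    [0.01,0.0005,0,0.006,0,0,0],
    [0.01,0,0,0.006,0,0,0],
    [0.01,0,0,0.006,0,0,0],
    [0.01,0,0,0.006,0,0,0],
    [0.01,0,0,0.006,0,0,0],
    [0.01,0,0,0,0,0,0],
  ],
)

```text
time: 16.98
ee_pos: [0.5427, 0.1052, 0.2021]
tool_rot: [[0.15, 0.989, -0.002], [0.989, -0.15, -0.0], [-0.001, -0.002, -1.0]]
wrist_force: [0.3, -0.4, -0.6]
grip_width: 0.202
```

>>> jog_arm(
  steps=[
    [0.01,0,0,0.006,0,0,0],
    [0.01,0,0,0.006,0,0,0],
    [0.01,0,0,0.006,0,0,0],
    [0.01,0,0,0.003,0,0,0],
    [0.01,0,0,0,0,0,0],
  ],
)

```text
time: 17.4
ee_pos: [0.5429, 0.1052, 0.1817]
tool_rot: [[0.15, 0.989, -0.002], [0.989, -0.15, -0.0], [-0.0, -0.001, -1.0]]
wrist_force: [-0.6, 0.4, -1.1]
grip_width: 0.209
```

>>> jog_arm(
  steps=[
    [0.01,0,0,0.001,0,0,0],
    [0.01,0,0,0.001,0,0,0],
    [0.01,0,0,0.001,0,0,0],
    [0.01,0,0,0,0,0,0],
  ],
)

```text
time: 17.73
ee_pos: [0.5435, 0.1053, 0.1797]
tool_rot: [[0.15, 0.989, 0.0], [0.989, -0.15, 0.0], [0.0, 0.0, -1.0]]
wrist_force: [0.1, -0.1, -0.8]
grip_width: 0.208
```

>>> jog_arm(
  steps=[
    [0.01,0,0,0.0007,0,0,0],
    [0.01,0,0,0,0,0,0],
    [0.01,0,0,0,0,0,0],
  ],
)

```text
time: 17.98
ee_pos: [0.5434, 0.1053, 0.179]
tool_rot: [[0.15, 0.989, 0.0], [0.989, -0.15, 0.0], [0.0, 0.0, -1.0]]
wrist_force: [-0.1, 0.3, -1.1]
grip_width: 0.204
```

>>> jog_arm(
  steps=[
    [0.01,0,0,0.0007,0,0,0],
    [0.01,0,0,0,0,0,0],
    [0.01,0,0,0,0,0,0],
  ],
)

```text
time: 18.23
ee_pos: [0.5435, 0.1053, 0.1783]
tool_rot: [[0.15, 0.989, 0.0], [0.989, -0.15, 0.0], [0.0, 0.0, -1.0]]
wrist_force: [1.0, -0.0, -0.2]
grip_width: 0.2
```

Just at contact. One more half millimetre, then release.

>>> jog_arm(
  steps=[
    [0.01,0,0,0.0005,0,0,0],
    [0.01,0,0,0,0,0,0],
    [0.01,0,0,0,0,0,0],
  ],
)

```text
time: 18.48
ee_pos: [0.5436, 0.1053, 0.1783]
tool_rot: [[0.15, 0.989, 0.0], [0.989, -0.15, 0.0], [0.0, 0.0, -1.0]]
wrist_force: [-1.9, 0.3, 4.6]
grip_width: 0.21
```

>>> jog_arm(
  steps=[
    [0.085,0,0,0,0,0,0],
    [0.085,0,0,0,0,0,0],
    [0.085,0,0,0,0,0,0],
    [0.085,0,0,0,0,0,0],
    [0.085,0,0,0,0,0,0],
    [0.085,0,0,0,0,0,0],
    [0.085,0,0,0,0,0,0],
    [0.085,0,0,0,0,0,0],
    [0.085,0,0,0,0,0,0],
  ],
)

```text
time: 19.23
ee_pos: [0.5434, 0.1053, 0.1777]
tool_rot: [[0.15, 0.989, -0.0], [0.989, -0.15, 0.0], [-0.0, -0.0, -1.0]]
wrist_force: [-0.4, -0.5, 0.0]
grip_width: 0.998
```

>>> jog_arm(
  steps=[
    [0.085,0,0,-0.005,0,0,0],
    [0.085,0,0,-0.015,0,0,0],
    [0.085,0,0,-0.02,0,0,0],
    [0.085,0,0,-0.02,0,0,0],
    [0.085,0,0,-0.02,0,0,0],
    [0.085,0,0,-0.02,0,0,0],
    [0.085,0,0,-0.02,0,0,0],
    [0.085,0,0,-0.01,0,0,0],
    [0.085,0,0,0,0,0,0],
    [0.085,0,0,0,0,0,0],
  ],
)

```text
time: 20.07
ee_pos: [0.5433, 0.1053, 0.3078]
tool_rot: [[0.15, 0.989, 0.001], [0.989, -0.15, 0.0], [0.0, 0.001, -1.0]]
wrist_force: [0.3, 0.2, -0.3]
grip_width: 0.993
```

```bash
python3 - <<'E'
from h import *
np.set_printoptions(precision=4,suppress=True)
o=manip.observe();print(o['time'],o['ee_pos'],o['wrist_force'])
c=manip.calibration("wrist")
print(proj(c,[.5425,.1055,.15]))
cv2.imwrite("pics/n1.png",cv2.convertScaleAbs(manip.camera("wrist")[:,:,::-1],alpha=1.8))
cv2.imwrite("pics/n2.png",manip.camera("scene")[:,:,::-1])
im=manip.camera("top")[:,:,::-1]
cv2.imwrite("pics/n3.png",im)
E
```

```text
20.0667 [0.5433 0.1053 0.3078] [ 0.3063  0.1846 -0.256 ]
[314.6508 255.4623]
```

View pics/n1.png

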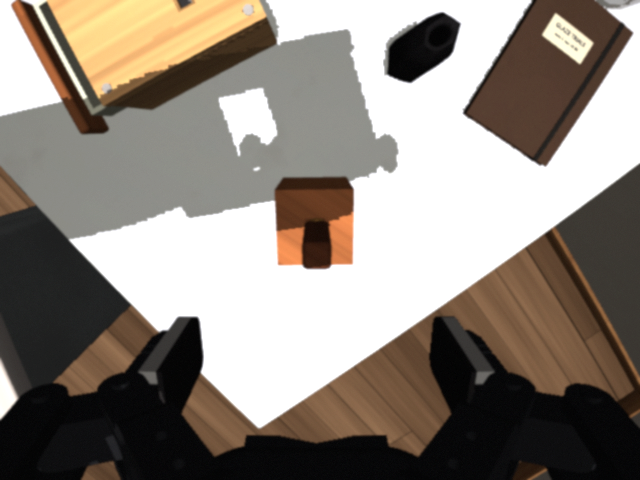

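View pics/n2.png

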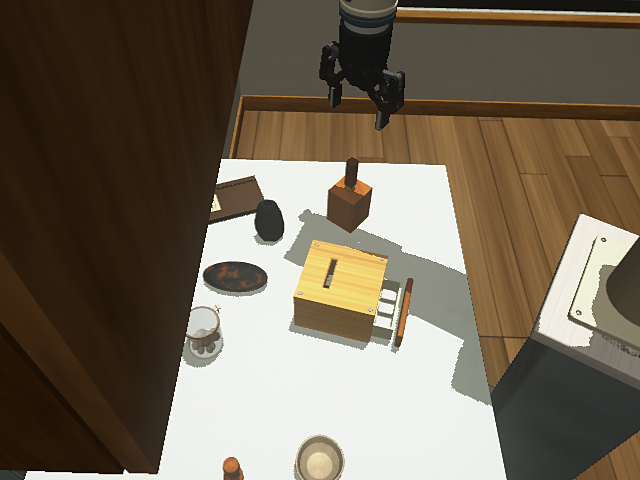

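```bash
python3 - <<'E'
from h import *
S=manip.calibration("scene")
a=cv2.imread("pics/a_scene.png");b=cv2.imread("pics/n2.png")
A=np.hstack([cv2.resize(i[265:350,365:425],None,fx=6,fy=6,interpolation=cv2.INTER_CUBIC) for i in (a,b)])
cv2.imwrite("pics/o.png",A)
print(np.linalg.norm(plane(S,388,275,.05)-plane(S,411,280,.05)))
d=cv2.absdiff(a,b).max(2)
for n,(x,y,w,h) in dict(rod=(340,152,22,45),vase=(253,197,34,48),dish=(200,258,70,38),jar=(185,300,40,62)).items(): print(n,d[y:y+h,x:x+w].mean())
E
```

```text
0.03955473407163898
rod 21.4
vase 2.278799019607843
dish 1.0875939849624061
jar 0.9596774193548387
```

View pics/o.png

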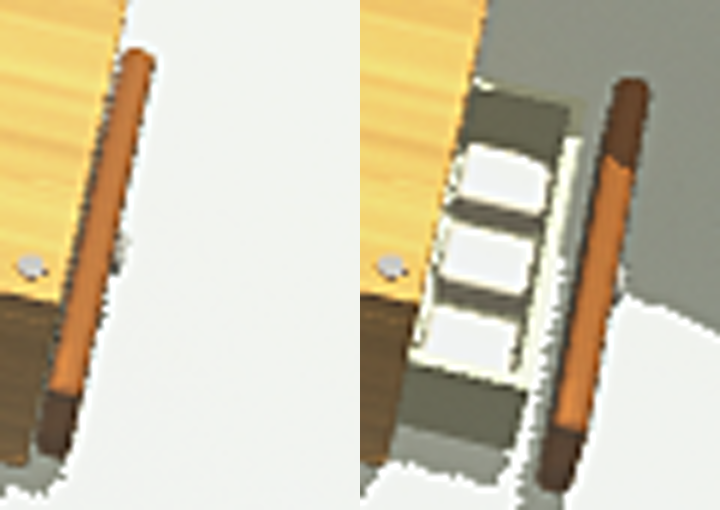

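```bash
python3 -c "
from workcell import manip
print(manip.hand_in())"
```

```text
the job is handed in; nothing more can be done
None
```

The drawer is open, the rod is back in its stand, and the job was handed in at about 20 s of the 72 s allowed. The hand-in returned no verdict.

**What I did:**
- I took the rod from its stand and found the latch tab through the slot in two wrist-camera views, about 2 mm off the slot's centre.
- I lowered the tip without side contact and pressed the tab in 0.5–0.7 mm steps. The spring pushed back with roughly 4–6 N, and after about 7 mm of travel the drawer sprang open.
- I drew the rod straight out and lowered it back into the stand until the wrist force rose at the same tool height as when it was gripped. I then let go and backed off.

**Last checks:**
- **Drawer:** it measures about 39.5 mm out in the scene picture, against the 30 mm needed.
- **Rod:** its top is within about 2 px of its predicted place in the wrist picture, and it looks upright with the collar on the stand. Where the tip sits in the hole was judged from the top, not seen.
- **Bystanders:** the jar, vase and dish look unchanged in before-and-after pictures.
- **Robot:** it is clear of everything, with the gripper open.

No final check failed. The rod's patch of the scene picture did change more than the others, which I put down to the gripper's shadow. The two-view height of the tab was about 4 mm higher than where the tip met it.

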